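# Find the gear casing's shift-rod tight spot and back off

## Task

Take the grip on the sliding carriage and slide its rod on into the black gear casing, pushing the marker collar along ahead of it, until you feel the hidden sprung tight spot push back with about 10 N; do not force it (16 N is too much). Then draw the carriage back so that it stands clear, with a gap of about 12 mm between the carriage and the collar, which must stay where the tight spot left it, and let go. Do not touch the collar with the gripper or disturb the bottle, screwdriver and bearing.

Things in the scene. Friction and masses are not known exactly. Their poses are not given: they have to be found in the camera images.
- fixture: Fixed fixture on the bench: aluminium base plate 130 (x) x 280 (y) x 12 mm, two guide rods along its own y axis, and at the -y end a black gear casing 200 x 190 mm, 105 mm tall (studs to 125 mm), its front face 110 mm from the origin. Origin on the bench surface, z up. Carriage and collar slide along the fixture's y only; -y is into the casing.
- bore (a point): Mouth of the casing's bore, 40 mm above the bench. Inside, out of sight, at a depth that differs each time (felt after 35 to 120 mm of carriage travel from its start), the rod's tip meets a sprung detent, the tight spot: 3 N at first touch, 1.5 N more per mm, plus 0.1 N per mm/s of speed; solid after 15 mm.
- carriage: Steel carriage block 70 (x) x 50 (y) x 34 mm high, 0.55 to 0.95 kg, captive on the guide rods; a 16 mm rod runs from its -y face into the bore. Origin at the middle of its underside, 14 mm above the bench; axes as the fixture's. Slides along y with about 2.5 N friction plus 8 N per m/s, up to 150 mm, and stays where left.
- grip (a point): Centre of the dark upright grip fin on the carriage, 69 mm above the bench: 36 (x) x 24 (y) x 42 mm high, its top 90 mm and the block's deck 48 mm above the bench. Best pinched from above across the 24 mm, fingers before and behind it along the slide.
- collar: Loose-running aluminium marker collar round the rod, ahead of the carriage: block 60 (x) x 20 (y) mm, top 30 mm above its origin. Origin mid-thickness, 14 mm above the bench; axes as the fixture's. The carriage's -y face pushes it (1 N drag); it stays behind when the carriage draws back. They touch when the origins are 35 mm apart; 5 to 45 mm from touching at the start.
- bearing: Loose steel bearing ring, 62 mm across, 16 mm high; origin at the centre of its underside. Leave alone.
- screwdriver: Loose screwdriver lying on the bench; origin on its axis at bench level. Leave alone.
- bottle: Loose white plastic bottle, 52 mm across, 120 mm tall; origin at the centre of its underside. Leave alone.

How it is judged:
By the outcome, as a careful person would: the job done as asked, in the order asked, and still so for the second after the job is handed in, with the robot touching nothing.
It also fails if it takes over 58 s, if anything falls off the work surface, if the arm or the gripper's body presses on something with over 40 N, if the wrist force passes 120 N, or if a joint passes its speed limit or range.

## Robot

A 6-joint arm with a two-finger parallel gripper is mounted at the origin on the work surface. World frame = base frame: x ahead of the robot, y to its left, z up, the work surface at z = 0. Lengths are in m, angles in degrees, forces in N, time in s.
With the tool pointing down it reaches from about 0.35 to 0.925 m from the base axis. Payload 6.4 kg.
Tool frame: the origin (TCP) lies at the very end of the fingers, on their centre line; the grasp point (between the pads) lies 19 mm behind it; z points along the fingers, y is the line along which they close (so a half turn about z gives the same grasp; the last joint's range is limited). The gripper opens to 94 mm and grips with 3 to 60 N. Pads are 16 mm wide; open, the fingers measure 119 mm over their backs; the gripper's body (75 mm by 177 mm) begins 78 mm behind the grasp point.
Start: joints at [-82.34, 14.043, 89.255, -0, 76.702, -9.975], TCP at [0.197, -0.619, 0.185] pointing down, gripper open.
Joint ranges: [-179.41, 179.41], [-58.25, 129.5], [7.25, 145.43], [-54.29, 234.29], [11.92, 165.04], [-157.13, 157.13]. Speed limits (degrees/s): [147.25, 147.25, 180, 180, 180, 180].

## Interface

Orientations are given as a 3x3 rotation matrix whose columns are the frame's x, y, z axes.
In Python, from rig import * gives the robot as it stands. The module is installed in compiled form; this text tells all that it offers.
- The arm moves only by the tool servo_tool, never from a script. Its argument "increments" is a list of rows, each an object of numbers: "fingers": the gripper command: -1 is shut, 1 is fully open, values between are in proportion; "x", "y", "z": the shift along the world's x, y, z as a fraction of full scale; "roll": the turn about the world's z as a fraction of full scale. A call has 1 to 20 rows; each row shifts and turns the commanded pose from where the row before left it; what a row does not reach is not made up. Full scale, the value 1, is 0.2 m for a shift and 30 degrees for a turn. A row lasts 1/10 s, in which the tool goes at most 50 mm and 8.59 degrees, less where a joint would pass 70% of its speed; a pose out of reach is approached as far as the arm can. A call with a number of a shift or a turn outside -1 to 1 is refused whole. A call with a gripper value outside its range is refused whole. The fingers move at their own pace and stop on an object; "newtons" is the grip in N (left out, the last holds). Time passes only in rows, so rows that do not move let the fingers close. It gives the time, the measured TCP pose, the force, the opening and the grip force at its end, in the units of the state.
- observe(): the state, without advancing time (a new reading comes with each control period).
- read_camera(name): name is "side" or "top"; returns a dict with "img" (480x640x3 uint8, red, green, blue), "K" (3x3 intrinsics, pixels), "distortion" ([k1, k2, p1, p2, k3] as OpenCV has them; the pictures are not rectified), "eye" and "attitude" of the camera in the world. Camera axes: x right, y up, looking along -z (the intrinsics and any distortion apply to the point x, -y, -z); pixel columns grow to the right and rows downward; lengths in m; the calibration is good to about 2 mm. A picture is of the moment at which its call begins. There is no depth.
- sign_off(): hands the job in; it is judged then, once.
Trained networks look in the newest picture that a camera, given by its name, has taken for a name from the list of things; names that differ only in an ending like _2 or _b are one class to them, and where a whole thing is asked for, a point or a joint stands for the part that bears it (a point fixed in the world has none). Each returns a list of dicts, best first, with "p" (0 to 1); they miss things now and then, are a little off and sometimes report something else, mostly with a low value. They report only what shows in the picture. A call takes as long as a camera call.
- look_for(thing, camera): "position" ([x, y, z] in m, in world coordinates, good to about 4 mm: the middle of the surface that is visible of it).
The state is a dict: "time": time; "q": joint angles; "dq": joint speeds; "joint_torque": joint torques, N m; "tcp_pos": TCP position; "eef_rot": TCP orientation; "contact_force": force on the tool from outside, world axes, zero at the start; "moment": the same for the moment, N m; "width": opening from 0.0 (shut) to 1.0 (fully open); "grip_force": force on a finger pad.
Only numpy, scipy, OpenCV 4.12 (cv2) and the standard library are available. Lean on these libraries where they do the work, as an engineer would, in place of code of your own. Each camera call takes 0.05 s, during which the arm holds its last target. There are 200 camera calls.

## Working session

There is one attempt and no reset: what is moved stays moved. The work goes in short steps, Python scripts to look and compute and a tool call to move; the robot and the scene stay as the last step left them, time stands still between calls to the robot, and variables do not carry over. Pictures are saved under pics/ and viewed, at most 10 in all, crops included, and the job is handed in when it is done.

Besides the shell and the picture viewer there is one more tool, called after "Request:" by a JSON object that holds its "name" and its "arguments", one argument or row to a line. servo_tool: Moves the arm, as the interface text tells. Its arguments: {"type":"object","properties":{"increments":{"type":"array","items":{"type":"object","properties":{"fingers":{"type":"number"},"x":{"type":"number","minimum":-1,"maximum":1},"y":{"type":"number","minimum":-1,"maximum":1},"z":{"type":"number","minimum":-1,"maximum":1},"roll":{"type":"number","minimum":-1,"maximum":1}}}},"newtons":{"type":"number"}},"required":["increments"]}

```bash
mkdir -p pics; python3 - <<'E'
from rig import *
import cv2
for c in ("top","side"):
    r=read_camera(c); cv2.imwrite(f"pics/{c}0.png",r["img"][:,:,::-1])
    print(c,r["K"],r["distortion"],r["eye"],r["attitude"])
    for t in ("fixture","bore","carriage","grip","collar","bearing","screwdriver","bottle"):
        print(t,[(x["position"],round(x["p"],2)) for x in look_for(t,c)[:2]])
s=observe();print(s)
E
```

```text
top [[510.55258406   0.         317.26217763]
 [  0.         510.55258406 244.29232591]
 [  0.           0.           1.        ]] [0.00783526 0.         0.         0.         0.        ] [ 0.55497234 -0.01848361  0.8734755 ] [[-0.00671566  0.99661112 -0.08198271]
 [-0.9997699  -0.00502137  0.02085506]
 [ 0.02037271  0.08210391  0.99641553]]
fixture [([0.5453, -0.1327, 0.1063], 0.81)]
bore [([0.5435, -0.1291, 0.1046], 0.93)]
carriage [([0.5596, 0.0812, 0.053], 0.58)]
grip [([0.5579, 0.0771, 0.0451], 0.94)]
collar [([0.563, 0.0313, 0.0411], 0.79)]
bearing [([0.4531, 0.04, 0.0186], 0.97)]
screwdriver [([0.6947, 0.0109, 0.0217], 0.92)]
bottle [([0.6835, -0.1852, 0.08], 0.73)]
side [[566.74135906   0.         320.9258283 ]
 [  0.         566.74135906 248.31313684]
 [  0.           0.           1.        ]] [-0.12387524  0.          0.          0.          0.        ] [0.23901186 0.41812023 0.58293403] [[-0.74094304  0.44359909 -0.50420557]
 [-0.67152609 -0.48101811  0.56362602]
 [ 0.00749198  0.75620197  0.65429538]]
fixture [([0.5283, -0.1068, 0.0482], 0.71)]
bore [([0.5275, -0.1054, 0.
[... 394 characters left out ...]
04,
        7.67028684e+01, -9.97571291e+00]), 'dq': array([ 0.08249235, -0.04060392, -0.05014882, -0.05247816,  0.01797047,
        0.01381841]), 'joint_torque': array([ 6.93266884e-05, -4.15825760e+01, -3.14876461e+01,  6.84578530e-02,
        2.87960091e-02, -1.95499177e-05]), 'tcp_pos': array([ 0.19692461, -0.61948428,  0.18480449]), 'eef_rot': array([[ 9.53004381e-01,  3.02956515e-01,  4.88253707e-06],
       [ 3.02956515e-01, -9.53004379e-01, -5.91399328e-05],
       [-1.32637487e-05,  5.78398115e-05, -9.99999998e-01]]), 'contact_force': array([ 0.91069864,  0.76111174, -0.58291587]), 'moment': array([0.01618684, 0.02733398, 0.04096019]), 'grip_force': 0.0, 'width': 1.0008605862439743}
```

View pics/top0.png

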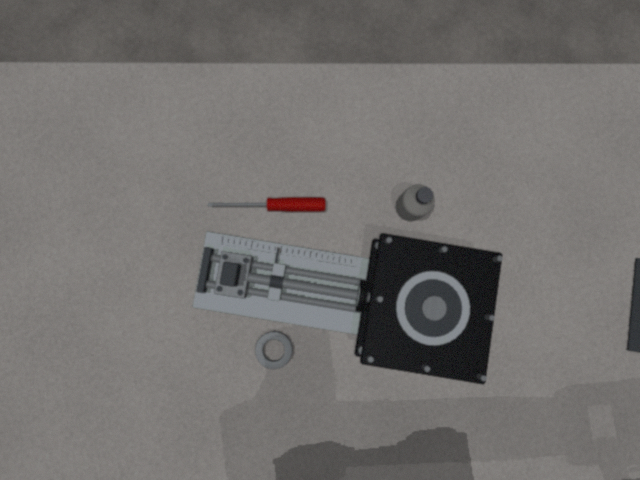

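View pics/side0.png

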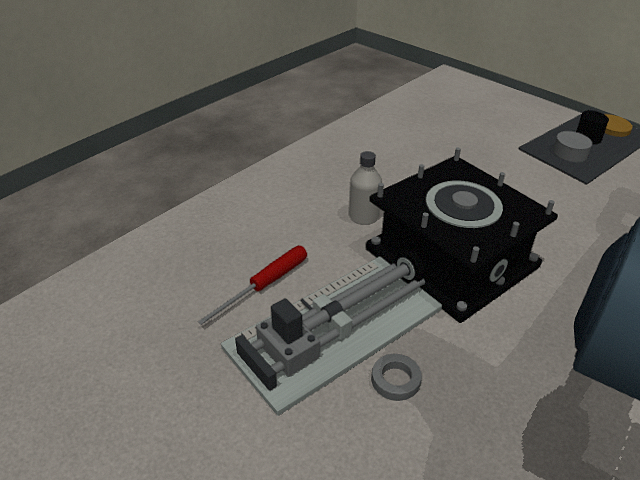

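```bash
python3 - <<'E'
import cv2
a=cv2.imread("pics/top0.png")[225:345,185:385]; b=cv2.imread("pics/side0.png")[250:420,215:455]
cv2.imwrite("pics/c1.png",cv2.resize(a,None,fx=4,fy=4,interpolation=cv2.INTER_CUBIC))
cv2.imwrite("pics/c2.png",cv2.resize(b,None,fx=3.3,fy=3.3,interpolation=cv2.INTER_CUBIC))
E
```

```text
(no output)
```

View pics/c1.png

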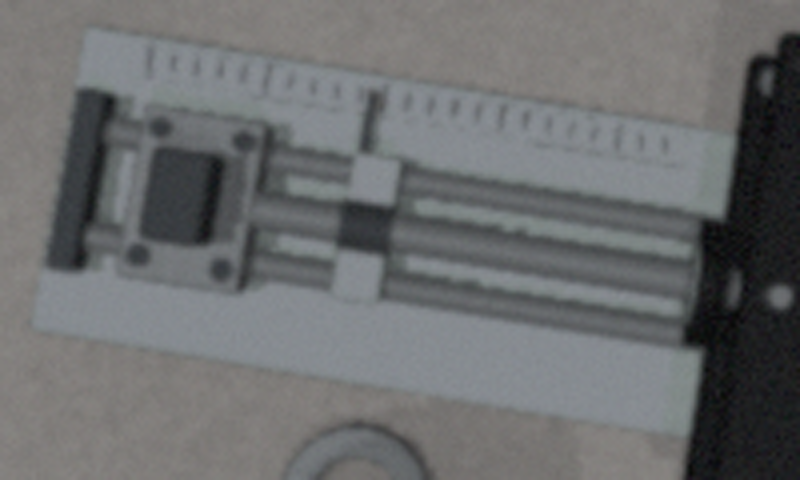

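View pics/c2.png

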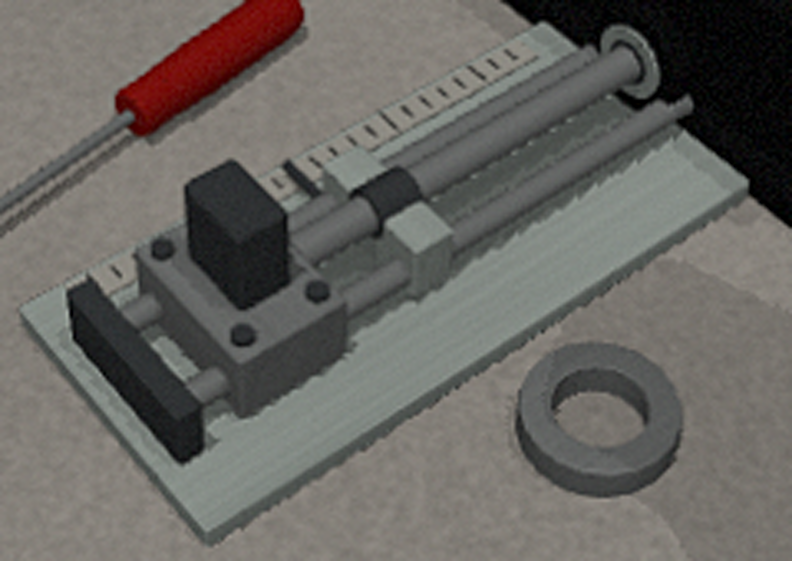

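```bash
cat > geo.py <<'E'
import numpy as np, cv2
def proj_to_plane(r, px, z):
    u=cv2.undistortPoints(np.array(px,float).reshape(-1,1,2),r["K"],np.array(r["distortion"]))[:,0]
    d=np.c_[u[:,0],-u[:,1],-np.ones(len(u))]@np.array(r["attitude"]).T
    e=np.array(r["eye"]); return e+d*((z-e[2])/d[:,2])[:,None]
E
python3 - <<'E'
from rig import *; from geo import *
t=read_camera("top"); s=read_camera("side"); np.set_printoptions(precision=4,suppress=True)
T=lambda p,z: proj_to_plane(t,np.array(p)/4+[185,225],z)
S=lambda p,z: proj_to_plane(s,np.array(p)/3.3+[215,250],z)
ang=lambda d: np.degrees(np.arctan2(d[0],-d[1]))  # slide -y dir: (sin, -cos)
p=T([(85,28),(738,135),(33,330),(690,435)],.012); print("plate",p,ang(p[1]-p[0]),ang(p[3]-p[2]))
f=T([(152,149),(208,156),(196,243),(142,236)],.09); print("fin top",f.mean(0),f)
d=T([(140,103),(272,125),(243,292),(117,275)],.048); print("deck",d.mean(0))
c=T([(355,152),(400,160),(378,302),(333,298)],.044); print("collar",c.mean(0),c)
f=S([(185,183),(232,159),(288,206),(240,237)],.09); print("fin side",f.mean(0),f)
p=S([(22,308),(210,543),(748,185)],.012); print("plate side",p,ang(p[2]-p[1]))
E
```

```text
plate [[ 0.6476  0.1508  0.012 ]
 [ 0.6008 -0.1248  0.012 ]
 [ 0.5212  0.171   0.012 ]
 [ 0.4755 -0.1028  0.012 ]] -9.631068000083719 -9.473153294387556
fin top [0.5746 0.1008 0.09  ] [[0.5926 0.1095 0.09  ]
 [0.5898 0.0881 0.09  ]
 [0.5567 0.0925 0.09  ]
 [0.5595 0.113  0.09  ]]
deck [0.5746 0.0997 0.048 ]
collar [0.5624 0.0303 0.044 ] [[0.5931 0.035  0.044 ]
 [0.5898 0.0168 0.044 ]
 [0.5325 0.0257 0.044 ]
 [0.5343 0.0438 0.044 ]]
fin side [0.5747 0.1029 0.09  ] [[0.5927 0.1109 0.09  ]
 [0.5887 0.0908 0.09  ]
 [0.5576 0.0938 0.09  ]
 [0.5598 0.1159 0.09  ]]
plate side [[ 0.6472  0.1529  0.012 ]
 [ 0.5172  0.1778  0.012 ]
 [ 0.4733 -0.0966  0.012 ]] -9.095607916735553
```

Request:
{"name": "servo_tool", "arguments": {
  "increments": [
    {"x":0.09,"y":0.18,"z":0.2,"fingers":1},
    {"x":0.09,"y":0.18,"z":0.2},
    {"x":0.09,"y":0.18,"z":0.2},
    {"x":0.09,"y":0.18,"roll":-0.09},
    {"x":0.09,"y":0.18,"roll":-0.09},
    {"x":0.09,"y":0.18,"roll":-0.09},
    {"x":0.09,"y":0.18,"roll":-0.09},
    {"x":0.09,"y":0.18,"roll":-0.09},
    {"x":0.09,"y":0.18,"roll":-0.09},
    {"x":0.09,"y":0.18,"roll":-0.09},
    {"x":0.09,"y":0.18,"roll":-0.09},
    {"x":0.09,"y":0.18,"roll":-0.09},
    {"x":0.09,"y":0.18,"roll":-0.09},
    {"x":0.09,"y":0.18},
    {"x":0.09,"y":0.18},
    {"x":0.09,"y":0.18},
    {"x":0.09,"y":0.18},
    {"x":0.09,"y":0.18},
    {"x":0.09,"y":0.18},
    {"x":0.09,"y":0.18}
  ]
}}

```text
$.increments[0]: bad value
```

Request:
{"name": "servo_tool", "arguments": {
  "increments": [
    {"x":0.09,"y":0.18,"z":0.2,"roll":0,"fingers":1},
    {"x":0.09,"y":0.18,"z":0.2,"roll":0,"fingers":1},
    {"x":0.09,"y":0.18,"z":0.2,"roll":0,"fingers":1},
    {"x":0.09,"y":0.18,"z":0,"roll":-0.09,"fingers":1},
    {"x":0.09,"y":0.18,"z":0,"roll":-0.09,"fingers":1},
    {"x":0.09,"y":0.18,"z":0,"roll":-0.09,"fingers":1},
    {"x":0.09,"y":0.18,"z":0,"roll":-0.09,"fingers":1},
    {"x":0.09,"y":0.18,"z":0,"roll":-0.09,"fingers":1},
    {"x":0.09,"y":0.18,"z":0,"roll":-0.09,"fingers":1},
    {"x":0.09,"y":0.18,"z":0,"roll":-0.09,"fingers":1}
  ]
}}

```text
time: 2.0
tcp_pos: [0.3709, -0.2708, 0.2907]
eef_rot: [[1.0, -0.024, 0.001], [-0.024, -1.0, -0.0], [0.001, 0.0, -1.0]]
contact_force: [0.2, 0.7, -0.8]
width: 1.002
grip_force: 0.0
```

Request:
{"name": "servo_tool", "arguments": {
  "increments": [
    {"x":0.09,"y":0.18,"z":0,"roll":-0.09,"fingers":1},
    {"x":0.09,"y":0.18,"z":0,"roll":-0.09,"fingers":1},
    {"x":0.09,"y":0.18,"z":0,"roll":-0.09,"fingers":1},
    {"x":0.09,"y":0.18,"z":0,"roll":0,"fingers":1},
    {"x":0.09,"y":0.18,"z":0,"roll":0,"fingers":1},
    {"x":0.09,"y":0.18,"z":0,"roll":0,"fingers":1},
    {"x":0.09,"y":0.18,"z":0,"roll":0,"fingers":1},
    {"x":0.09,"y":0.18,"z":0,"roll":0,"fingers":1},
    {"x":0.09,"y":0.18,"z":0,"roll":0,"fingers":1},
    {"x":0.09,"y":0.18,"z":0,"roll":0,"fingers":1},
    {"x":0,"y":0,"z":0,"roll":0,"fingers":1},
    {"x":0,"y":0,"z":0,"roll":0,"fingers":1},
    {"x":0,"y":0,"z":0,"roll":0,"fingers":1}
  ]
}}

```text
time: 3.3
tcp_pos: [0.5502, 0.0869, 0.2905]
eef_rot: [[0.987, -0.164, -0.0], [-0.164, -0.987, -0.0], [-0.0, 0.0, -1.0]]
contact_force: [-1.0, -0.3, 0.0]
width: 0.999
grip_force: 0.0
```

Request:
{"name": "servo_tool", "arguments": {
  "increments": [
    {"x":0.061,"y":0.036,"z":0,"roll":0,"fingers":1},
    {"x":0.061,"y":0.036,"z":-0.15,"roll":0,"fingers":1},
    {"x":0,"y":0,"z":-0.15,"roll":0,"fingers":1},
    {"x":0,"y":0,"z":-0.15,"roll":0,"fingers":1},
    {"x":0,"y":0,"z":-0.15,"roll":0,"fingers":1},
    {"x":0,"y":0,"z":-0.15,"roll":0,"fingers":1},
    {"x":0,"y":0,"z":-0.15,"roll":0,"fingers":1},
    {"x":0,"y":0,"z":0,"roll":0,"fingers":1},
    {"x":0,"y":0,"z":0,"roll":0,"fingers":1}
  ]
}}

```text
time: 4.2
tcp_pos: [0.575, 0.1011, 0.1111]
eef_rot: [[0.986, -0.164, 0.0], [-0.164, -0.986, -0.0], [0.0, 0.0, -1.0]]
contact_force: [0.2, 0.9, 0.5]
width: 1.003
grip_force: 0.0
```

```bash
python3 - <<'E'
from rig import *; import cv2
a=read_camera("side")["img"][:,:,::-1]; cv2.imwrite("pics/s1.png",cv2.resize(a[180:430,150:470],None,fx=2.4,fy=2.4))
print(observe()["tcp_pos"])
E
```

```text
[0.57596071 0.10134369 0.11235377]
```

View pics/s1.png

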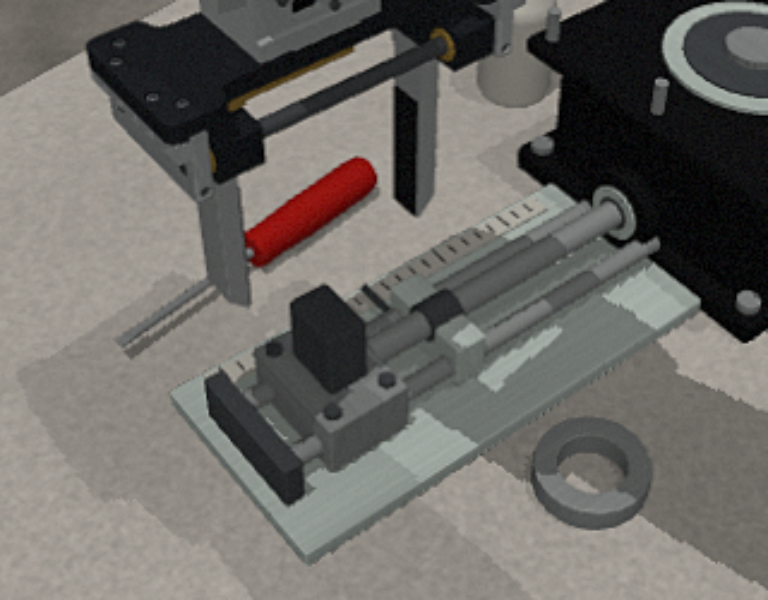

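```bash
python3 - <<'E'
from rig import *; from geo import *
r=read_camera("side"); s=observe(); R=np.array(s["eef_rot"]); p=np.array(s["tcp_pos"]); print(p)
A=np.array(r["attitude"]); 
def pj(P):
    c=(np.array(P)-r["eye"])@A; c=c*[1,-1,-1]
    q=cv2.projectPoints(c.reshape(-1,1,3),np.zeros(3),np.zeros(3),r["K"],np.array(r["distortion"]))[0][:,0]; return ((q-[150,180])*2.4).round()
for n,v in dict(tcp=[0,0,0],inA=[0,.047,0],inB=[0,-.047,0],a1=[-.008,.0595,0],a2=[.008,.0595,0],a3=[-.008,-.0595,0],a4=[-.008,-.047,0],a5=[.008,-.047,0]).items(): print(n,pj([p+R@v]))
print("fintop",pj([[.5746,.1015,.09]]))
E
```

```text
[0.576449   0.10151953 0.11294452]
tcp [[325. 275.]]
inA [[402. 233.]]
inB [[244. 319.]]
a1 [[432. 231.]]
a2 [[412. 214.]]
a3 [[231. 341.]]
a4 [[253. 329.]]
a5 [[235. 309.]]
fintop [[330. 309.]]
```

```bash
cat >> geo.py <<'E'
def pj(r,P):
    c=((np.array(P)-r["eye"])@np.array(r["attitude"]))*[1,-1,-1]
    return cv2.projectPoints(c.reshape(-1,1,3),np.zeros(3),np.zeros(3),r["K"],np.array(r["distortion"]))[0][:,0]
E
python3 - <<'E'
from rig import *; from geo import *
r=read_camera("side"); s=observe(); R=np.array(s["eef_rot"]); p=np.array(s["tcp_pos"]); print(p)
im=cv2.resize(r["img"][190:350,210:350,::-1],None,fx=3.7,fy=3.7,interpolation=cv2.INTER_CUBIC)
im=cv2.convertScaleAbs(im,alpha=1.6)
box=lambda sg:[p+R@[x,sg*y,z] for z in(0,-.03) for x in (-.008,.008) for y in (.047,.0595)]
for P,c in ((box(1),(0,0,255)),(box(-1),(0,255,0)),([[.5746+a*.986*.018+b*.165*.012,.1015-a*.165*.018+b*.986*.012,.09] for a in(-1,1) for b in(-1,1)],(255,0,255))):
    for q in pj(r,P): cv2.circle(im,tuple(int(v) for v in (q+.5-[210,190])*3.7),3,c,-1)
cv2.imwrite("pics/s2.png",im)
E
```

```text
[0.5765134  0.1017063  0.11300623]
```

View pics/s2.png

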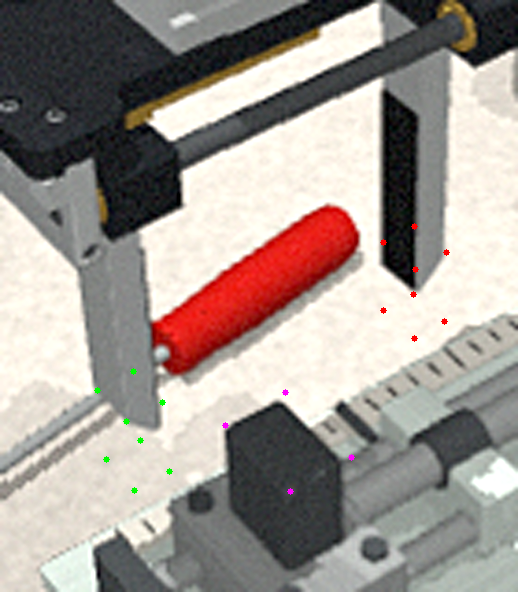

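```bash
python3 - <<'E'
from rig import *; from geo import *
r=read_camera("top"); s=observe(); R=np.array(s["eef_rot"]); p=np.array(s["tcp_pos"]); print(p,s["q"],s["contact_force"])
im=cv2.resize(r["img"][200:400,130:340,::-1],None,fx=2.9,fy=2.9,interpolation=cv2.INTER_CUBIC)
im=cv2.convertScaleAbs(im,alpha=1.8)
box=lambda sg:[p+R@[x,sg*y,z] for z in(0,-.03) for x in (-.008,.008) for y in (.047,.0595)]
body=[p+R@[x,y,-.097] for x in (-.0375,.0375) for y in (-.0885,.0885)]
for P,c in ((box(1),(0,0,255)),(box(-1),(0,255,0)),(body,(255,0,255))):
    for q in pj(r,P): cv2.circle(im,tuple(int(v) for v in (q+.5-[130,200])*2.9),3,c,-1)
cv2.imwrite("pics/t2.png",im)
E
```

```text
[0.57637702 0.10184528 0.11283177] [-1.06955899e+00  9.63718951e+00  1.02289337e+02 -2.81167245e-03
  6.78519751e+01  9.83147783e+01] [0.9756801  0.08267578 0.6357922 ]
```

View pics/t2.png

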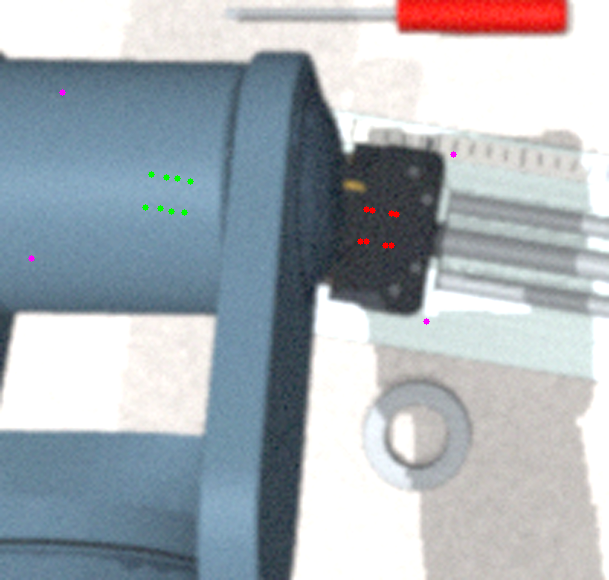

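Request:
{"name": "servo_tool", "arguments": {
  "increments": [
    {"x":0,"y":0,"z":-0.1,"roll":0,"fingers":1},
    {"x":0,"y":0,"z":-0.1,"roll":0,"fingers":1},
    {"x":0,"y":0,"z":-0.08,"roll":0,"fingers":1},
    {"x":0,"y":0,"z":0,"roll":0,"fingers":1},
    {"x":0,"y":0,"z":0,"roll":0,"fingers":1},
    {"x":0,"y":0,"z":0,"roll":0,"fingers":1}
  ]
}}

```text
time: 5.0
tcp_pos: [0.576, 0.1021, 0.0558]
eef_rot: [[0.987, -0.163, 0.002], [-0.163, -0.987, -0.0], [0.002, -0.0, -1.0]]
contact_force: [-0.5, -0.8, 0.0]
width: 0.997
grip_force: 0.0
```

```bash
python3 - <<'E'
from rig import *; from geo import *
r=read_camera("side"); s=observe(); R=np.array(s["eef_rot"]); p=np.array(s["tcp_pos"]); print(p,s["contact_force"])
im=cv2.resize(r["img"][220:380,200:360,::-1],None,fx=3.7,fy=3.7,interpolation=cv2.INTER_CUBIC)
im=cv2.convertScaleAbs(im,alpha=1.6)
box=lambda sg:[p+R@[x,sg*y,z] for z in(0,-.02) for x in (-.008,.008) for y in (.047,.0595)]
for P,c in ((box(1),(0,0,255)),(box(-1),(0,255,0))):
    for q in pj(r,P): cv2.circle(im,tuple(int(v) for v in (q+.5-[200,220])*3.7),3,c,-1)
cv2.imwrite("pics/s3.png",im)
E
```

```text
[0.57597581 0.10212981 0.05585355] [0.25881211 0.46117138 0.33534413]
```

View pics/s3.png

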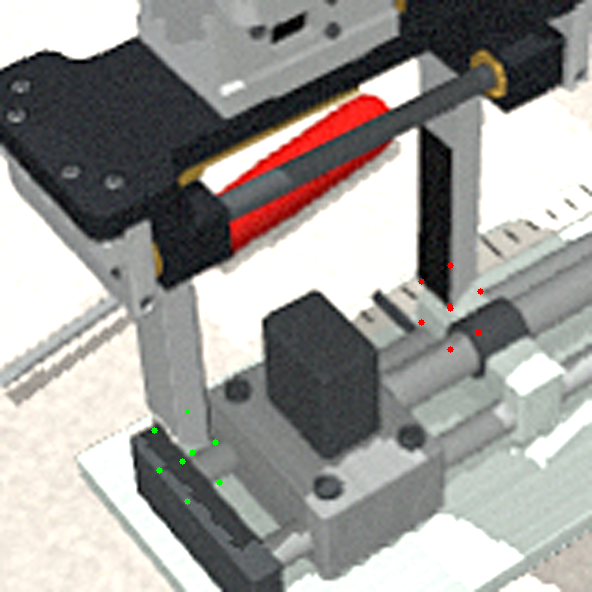

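Request:
{"name": "servo_tool", "arguments": {
  "increments": [
    {"x":0,"y":0,"z":-0.02,"roll":0,"fingers":1},
    {"x":0,"y":0,"z":0,"roll":0,"fingers":0},
    {"x":0,"y":0,"z":0,"roll":0,"fingers":-0.3},
    {"x":0,"y":0,"z":0,"roll":0,"fingers":-0.4},
    {"x":0,"y":0,"z":0,"roll":0,"fingers":-1},
    {"x":0,"y":0,"z":0,"roll":0,"fingers":-1},
    {"x":0,"y":0,"z":0,"roll":0,"fingers":-1},
    {"x":0,"y":0,"z":0,"roll":0,"fingers":-1},
    {"x":0,"y":0,"z":0,"roll":0,"fingers":-1},
    {"x":0,"y":0,"z":0,"roll":0,"fingers":-1}
  ],
  "newtons": 40
}}

```text
time: 6.05
tcp_pos: [0.5749, 0.1021, 0.0505]
eef_rot: [[0.987, -0.163, -0.0], [-0.163, -0.987, -0.0], [-0.0, 0.0, -1.0]]
contact_force: [-0.2, 0.8, 0.0]
width: 0.271
grip_force: 0.0
```

Request:
{"name": "servo_tool", "arguments": {
  "increments": [
    {"x":0,"y":0,"z":0,"roll":0,"fingers":-1},
    {"x":0,"y":0,"z":0,"roll":0,"fingers":-1},
    {"x":0,"y":0,"z":0,"roll":0,"fingers":-1},
    {"x":0,"y":0,"z":0,"roll":0,"fingers":-1},
    {"x":0,"y":0,"z":0,"roll":0,"fingers":-1}
  ]
}}

```text
time: 6.55
tcp_pos: [0.5749, 0.1021, 0.0505]
eef_rot: [[0.987, -0.163, -0.0], [-0.163, -0.987, -0.0], [-0.0, 0.0, -1.0]]
contact_force: [-0.2, -0.4, 0.1]
width: 0.25
grip_force: 40.0
```

Request:
{"name": "servo_tool", "arguments": {
  "increments": [
    {"x":-0.0025,"y":-0.0148,"z":0,"roll":0,"fingers":-1},
    {"x":-0.0025,"y":-0.0148,"z":0,"roll":0,"fingers":-1},
    {"x":-0.0025,"y":-0.0148,"z":0,"roll":0,"fingers":-1},
    {"x":-0.0025,"y":-0.0148,"z":0,"roll":0,"fingers":-1},
    {"x":-0.0025,"y":-0.0148,"z":0,"roll":0,"fingers":-1},
    {"x":-0.0025,"y":-0.0148,"z":0,"roll":0,"fingers":-1},
    {"x":-0.0025,"y":-0.0148,"z":0,"roll":0,"fingers":-1},
    {"x":-0.0025,"y":-0.0148,"z":0,"roll":0,"fingers":-1},
    {"x":-0.0025,"y":-0.0148,"z":0,"roll":0,"fingers":-1}
  ]
}}

```text
time: 7.45
tcp_pos: [0.5703, 0.0752, 0.0505]
eef_rot: [[0.987, -0.163, -0.0], [-0.163, -0.987, 0.0], [-0.0, -0.0, -1.0]]
contact_force: [-1.0, 2.8, 0.7]
width: 0.251
grip_force: 40.0
```

Request:
{"name": "servo_tool", "arguments": {
  "increments": [
    {"x":-0.0008,"y":-0.0049,"z":0,"roll":0,"fingers":-1},
    {"x":-0.0008,"y":-0.0049,"z":0,"roll":0,"fingers":-1},
    {"x":-0.0008,"y":-0.0049,"z":0,"roll":0,"fingers":-1},
    {"x":-0.0008,"y":-0.0049,"z":0,"roll":0,"fingers":-1},
    {"x":-0.0008,"y":-0.0049,"z":0,"roll":0,"fingers":-1}
  ]
}}

```text
time: 7.95
tcp_pos: [0.5695, 0.0706, 0.0505]
eef_rot: [[0.987, -0.163, -0.0], [-0.163, -0.987, 0.0], [-0.0, -0.0, -1.0]]
contact_force: [-1.3, 3.1, 1.1]
width: 0.253
grip_force: 40.0
```

Request:
{"name": "servo_tool", "arguments": {
  "increments": [
    {"x":-0.0008,"y":-0.0049,"z":0,"roll":0,"fingers":-1},
    {"x":-0.0008,"y":-0.0049,"z":0,"roll":0,"fingers":-1},
    {"x":-0.0008,"y":-0.0049,"z":0,"roll":0,"fingers":-1},
    {"x":-0.0008,"y":-0.0049,"z":0,"roll":0,"fingers":-1},
    {"x":-0.0008,"y":-0.0049,"z":0,"roll":0,"fingers":-1}
  ]
}}

```text
time: 8.45
tcp_pos: [0.5687, 0.0658, 0.0505]
eef_rot: [[0.987, -0.163, -0.0], [-0.163, -0.987, 0.0], [-0.0, -0.0, -1.0]]
contact_force: [-1.5, 4.3, 0.8]
width: 0.254
grip_force: 40.0
```

Request:
{"name": "servo_tool", "arguments": {
  "increments": [
    {"x":-0.0009,"y":-0.0049,"z":0,"roll":0,"fingers":-1},
    {"x":-0.0009,"y":-0.0049,"z":0,"roll":0,"fingers":-1},
    {"x":-0.0009,"y":-0.0049,"z":0,"roll":0,"fingers":-1},
    {"x":-0.0009,"y":-0.0049,"z":0,"roll":0,"fingers":-1},
    {"x":-0.0009,"y":-0.0049,"z":0,"roll":0,"fingers":-1}
  ]
}}

```text
time: 8.95
tcp_pos: [0.5678, 0.0607, 0.0505]
eef_rot: [[0.987, -0.163, -0.0], [-0.163, -0.987, 0.0], [-0.0, -0.0, -1.0]]
contact_force: [-2.4, 4.4, 3.0]
width: 0.25
grip_force: 40.0
```

Request:
{"name": "servo_tool", "arguments": {
  "increments": [
    {"x":-0.0009,"y":-0.0049,"z":0,"roll":0,"fingers":-1},
    {"x":-0.0009,"y":-0.0049,"z":0,"roll":0,"fingers":-1},
    {"x":-0.0009,"y":-0.0049,"z":0,"roll":0,"fingers":-1},
    {"x":-0.0009,"y":-0.0049,"z":0,"roll":0,"fingers":-1},
    {"x":-0.0009,"y":-0.0049,"z":0,"roll":0,"fingers":-1}
  ]
}}

```text
time: 9.45
tcp_pos: [0.567, 0.0558, 0.0505]
eef_rot: [[0.987, -0.163, -0.0], [-0.163, -0.987, 0.0], [-0.0, -0.0, -1.0]]
contact_force: [-1.5, 4.8, 1.8]
width: 0.248
grip_force: 40.0
```

Request:
{"name": "servo_tool", "arguments": {
  "increments": [
    {"x":-0.0009,"y":-0.0049,"z":0,"roll":0,"fingers":-1},
    {"x":-0.0009,"y":-0.0049,"z":0,"roll":0,"fingers":-1},
    {"x":-0.0009,"y":-0.0049,"z":0,"roll":0,"fingers":-1},
    {"x":-0.0009,"y":-0.0049,"z":0,"roll":0,"fingers":-1},
    {"x":-0.0009,"y":-0.0049,"z":0,"roll":0,"fingers":-1}
  ]
}}

```text
time: 9.95
tcp_pos: [0.5661, 0.0508, 0.0505]
eef_rot: [[0.987, -0.163, 0.0], [-0.163, -0.987, -0.0], [0.0, -0.0, -1.0]]
contact_force: [-2.3, 3.6, 0.7]
width: 0.255
grip_force: 40.0
```

Request:
{"name": "servo_tool", "arguments": {
  "increments": [
    {"x":-0.001,"y":-0.0049,"z":0,"roll":0,"fingers":-1},
    {"x":-0.001,"y":-0.0049,"z":0,"roll":0,"fingers":-1},
    {"x":-0.001,"y":-0.0049,"z":0,"roll":0,"fingers":-1},
    {"x":-0.001,"y":-0.0049,"z":0,"roll":0,"fingers":-1},
    {"x":-0.001,"y":-0.0049,"z":0,"roll":0,"fingers":-1}
  ]
}}

```text
time: 10.45
tcp_pos: [0.5653, 0.0459, 0.0505]
eef_rot: [[0.987, -0.163, 0.0], [-0.163, -0.987, -0.0], [0.0, -0.0, -1.0]]
contact_force: [0.1, 3.6, -0.6]
width: 0.249
grip_force: 40.0
```

Request:
{"name": "servo_tool", "arguments": {
  "increments": [
    {"x":-0.0009,"y":-0.0049,"z":0,"roll":0,"fingers":-1},
    {"x":-0.0009,"y":-0.0049,"z":0,"roll":0,"fingers":-1},
    {"x":-0.0009,"y":-0.0049,"z":0,"roll":0,"fingers":-1},
    {"x":-0.0009,"y":-0.0049,"z":0,"roll":0,"fingers":-1},
    {"x":-0.0009,"y":-0.0049,"z":0,"roll":0,"fingers":-1}
  ]
}}

```text
time: 10.95
tcp_pos: [0.5644, 0.041, 0.0505]
eef_rot: [[0.987, -0.163, 0.001], [-0.163, -0.987, -0.0], [0.001, -0.0, -1.0]]
contact_force: [0.5, 2.8, -2.3]
width: 0.248
grip_force: 40.0
```

Request:
{"name": "servo_tool", "arguments": {
  "increments": [
    {"x":-0.0008,"y":-0.0049,"z":0,"roll":0,"fingers":-1},
    {"x":-0.0009,"y":-0.0049,"z":0,"roll":0,"fingers":-1},
    {"x":-0.0008,"y":-0.0049,"z":0,"roll":0,"fingers":-1},
    {"x":-0.0009,"y":-0.0049,"z":0,"roll":0,"fingers":-1},
    {"x":-0.0008,"y":-0.0049,"z":0,"roll":0,"fingers":-1}
  ]
}}

```text
time: 11.45
tcp_pos: [0.5635, 0.0361, 0.0505]
eef_rot: [[0.987, -0.163, 0.0], [-0.163, -0.987, -0.0], [0.0, -0.0, -1.0]]
contact_force: [2.3, 2.2, -2.5]
width: 0.255
grip_force: 40.0
```

Request:
{"name": "servo_tool", "arguments": {
  "increments": [
    {"x":-0.0008,"y":-0.0049,"z":0,"roll":0,"fingers":-1},
    {"x":-0.0008,"y":-0.0049,"z":0,"roll":0,"fingers":-1},
    {"x":-0.0008,"y":-0.0049,"z":0,"roll":0,"fingers":-1},
    {"x":-0.0008,"y":-0.0049,"z":0,"roll":0,"fingers":-1},
    {"x":-0.0008,"y":-0.0049,"z":0,"roll":0,"fingers":-1}
  ]
}}

```text
time: 11.95
tcp_pos: [0.5627, 0.0312, 0.0505]
eef_rot: [[0.987, -0.163, 0.0], [-0.163, -0.987, -0.0], [0.0, -0.0, -1.0]]
contact_force: [4.7, 3.0, -2.3]
width: 0.247
grip_force: 40.0
```

Request:
{"name": "servo_tool", "arguments": {
  "increments": [
    {"x":-0.0006,"y":-0.0049,"z":0,"roll":0,"fingers":-1},
    {"x":-0.0007,"y":-0.0049,"z":0,"roll":0,"fingers":-1},
    {"x":-0.0007,"y":-0.0049,"z":0,"roll":0,"fingers":-1},
    {"x":-0.0007,"y":-0.0049,"z":0,"roll":0,"fingers":-1},
    {"x":-0.0007,"y":-0.0049,"z":0,"roll":0,"fingers":-1}
  ]
}}

```text
time: 12.45
tcp_pos: [0.5619, 0.0264, 0.0505]
eef_rot: [[0.987, -0.163, -0.0], [-0.163, -0.987, 0.0], [-0.0, -0.0, -1.0]]
contact_force: [2.9, 3.3, -2.9]
width: 0.25
grip_force: 40.0
```

Request:
{"name": "servo_tool", "arguments": {
  "increments": [
    {"x":-0.0007,"y":-0.0049,"z":0,"roll":0,"fingers":-1},
    {"x":-0.0008,"y":-0.0049,"z":0,"roll":0,"fingers":-1},
    {"x":-0.0007,"y":-0.0049,"z":0,"roll":0,"fingers":-1},
    {"x":-0.0008,"y":-0.0049,"z":0,"roll":0,"fingers":-1},
    {"x":-0.0007,"y":-0.0049,"z":0,"roll":0,"fingers":-1}
  ]
}}

```text
time: 12.95
tcp_pos: [0.561, 0.0215, 0.0505]
eef_rot: [[0.987, -0.163, -0.0], [-0.163, -0.987, 0.0], [-0.0, -0.0, -1.0]]
contact_force: [2.1, 4.1, -1.4]
width: 0.253
grip_force: 40.0
```

Request:
{"name": "servo_tool", "arguments": {
  "increments": [
    {"x":-0.0008,"y":-0.0049,"z":0,"roll":0,"fingers":-1},
    {"x":-0.0008,"y":-0.0049,"z":0,"roll":0,"fingers":-1},
    {"x":-0.0007,"y":-0.0049,"z":0,"roll":0,"fingers":-1},
    {"x":-0.0008,"y":-0.0049,"z":0,"roll":0,"fingers":-1},
    {"x":-0.0007,"y":-0.0049,"z":0,"roll":0,"fingers":-1}
  ]
}}

```text
time: 13.45
tcp_pos: [0.5602, 0.0166, 0.0505]
eef_rot: [[0.987, -0.163, -0.0], [-0.163, -0.987, 0.0], [-0.0, 0.0, -1.0]]
contact_force: [1.0, 2.8, -0.7]
width: 0.255
grip_force: 40.0
```

Request:
{"name": "servo_tool", "arguments": {
  "increments": [
    {"x":-0.0008,"y":-0.0049,"z":0,"roll":0,"fingers":-1},
    {"x":-0.0008,"y":-0.0049,"z":0,"roll":0,"fingers":-1},
    {"x":-0.0008,"y":-0.0049,"z":0,"roll":0,"fingers":-1},
    {"x":-0.0008,"y":-0.0049,"z":0,"roll":0,"fingers":-1},
    {"x":-0.0008,"y":-0.0049,"z":0,"roll":0,"fingers":-1}
  ]
}}

```text
time: 13.95
tcp_pos: [0.5594, 0.0117, 0.0505]
eef_rot: [[0.987, -0.163, -0.001], [-0.163, -0.987, 0.0], [-0.001, -0.0, -1.0]]
contact_force: [0.3, 3.9, 0.7]
width: 0.249
grip_force: 40.0
```

Request:
{"name": "servo_tool", "arguments": {
  "increments": [
    {"x":-0.0008,"y":-0.0049,"z":0,"roll":0,"fingers":-1},
    {"x":-0.0008,"y":-0.0049,"z":0,"roll":0,"fingers":-1},
    {"x":-0.0008,"y":-0.0049,"z":0,"roll":0,"fingers":-1},
    {"x":-0.0008,"y":-0.0049,"z":0,"roll":0,"fingers":-1},
    {"x":-0.0008,"y":-0.0049,"z":0,"roll":0,"fingers":-1}
  ]
}}

```text
time: 14.45
tcp_pos: [0.5586, 0.0069, 0.0505]
eef_rot: [[0.987, -0.163, -0.001], [-0.163, -0.987, 0.0], [-0.001, -0.0, -1.0]]
contact_force: [-1.8, 3.2, 1.8]
width: 0.249
grip_force: 40.0
```

Request:
{"name": "servo_tool", "arguments": {
  "increments": [
    {"x":-0.0009,"y":-0.0049,"z":0,"roll":0,"fingers":-1},
    {"x":-0.0009,"y":-0.0049,"z":0,"roll":0,"fingers":-1},
    {"x":-0.0008,"y":-0.0049,"z":0,"roll":0,"fingers":-1},
    {"x":-0.0008,"y":-0.0049,"z":0,"roll":0,"fingers":-1},
    {"x":-0.0008,"y":-0.0049,"z":0,"roll":0,"fingers":-1}
  ]
}}

```text
time: 14.95
tcp_pos: [0.5577, 0.0019, 0.0505]
eef_rot: [[0.987, -0.163, -0.001], [-0.163, -0.987, 0.0], [-0.001, 0.0, -1.0]]
contact_force: [-2.6, 4.4, 2.9]
width: 0.252
grip_force: 40.0
```

Request:
{"name": "servo_tool", "arguments": {
  "increments": [
    {"x":-0.0009,"y":-0.0049,"z":0,"roll":0,"fingers":-1},
    {"x":-0.0009,"y":-0.0049,"z":0,"roll":0,"fingers":-1},
    {"x":-0.0009,"y":-0.0049,"z":0,"roll":0,"fingers":-1},
    {"x":-0.0009,"y":-0.0049,"z":0,"roll":0,"fingers":-1},
    {"x":-0.0009,"y":-0.0049,"z":0,"roll":0,"fingers":-1}
  ]
}}

```text
time: 15.45
tcp_pos: [0.5571, -0.0017, 0.0505]
eef_rot: [[0.987, -0.163, 0.0], [-0.163, -0.987, 0.003], [-0.0, -0.003, -1.0]]
contact_force: [-1.3, 10.6, 2.7]
width: 0.253
grip_force: 40.0
```

Request:
{"name": "servo_tool", "arguments": {
  "increments": [
    {"x":0,"y":0,"z":0,"roll":0,"fingers":-1},
    {"x":0,"y":0,"z":0,"roll":0,"fingers":-1},
    {"x":0,"y":0,"z":0,"roll":0,"fingers":-1}
  ]
}}

```text
time: 15.75
tcp_pos: [0.5571, -0.0018, 0.0505]
eef_rot: [[0.987, -0.163, 0.0], [-0.163, -0.987, 0.002], [-0.0, -0.002, -1.0]]
contact_force: [-1.1, 8.9, 2.4]
width: 0.254
grip_force: 40.0
```

Request:
{"name": "servo_tool", "arguments": {
  "increments": [
    {"x":-0.0004,"y":-0.0025,"z":0,"roll":0,"fingers":-1},
    {"x":-0.0004,"y":-0.0025,"z":0,"roll":0,"fingers":-1},
    {"x":-0.0004,"y":-0.0025,"z":0,"roll":0,"fingers":-1},
    {"x":-0.0004,"y":-0.0025,"z":0,"roll":0,"fingers":-1},
    {"x":-0.0004,"y":-0.0025,"z":0,"roll":0,"fingers":-1}
  ]
}}

```text
time: 16.25
tcp_pos: [0.5568, -0.0035, 0.0505]
eef_rot: [[0.987, -0.163, 0.001], [-0.163, -0.987, 0.004], [-0.0, -0.004, -1.0]]
contact_force: [-0.9, 12.5, 2.4]
width: 0.254
grip_force: 40.0
```

Request:
{"name": "servo_tool", "arguments": {
  "increments": [
    {"x":-0.0003,"y":-0.002,"z":0,"roll":0,"fingers":-1},
    {"x":-0.0003,"y":-0.002,"z":0,"roll":0,"fingers":-1},
    {"x":-0.0003,"y":-0.002,"z":0,"roll":0,"fingers":-1}
  ]
}}

```text
time: 16.55
tcp_pos: [0.5566, -0.0043, 0.0505]
eef_rot: [[0.987, -0.163, 0.001], [-0.163, -0.987, 0.004], [-0.0, -0.004, -1.0]]
contact_force: [-0.4, 14.6, 2.2]
width: 0.253
grip_force: 40.0
```

Request:
{"name": "servo_tool", "arguments": {
  "increments": [
    {"x":0.0011,"y":0.0069,"z":0,"roll":0,"fingers":-1},
    {"x":0.0011,"y":0.0069,"z":0,"roll":0,"fingers":-1},
    {"x":0.0011,"y":0.0069,"z":0,"roll":0,"fingers":-1},
    {"x":0.0011,"y":0.0069,"z":0,"roll":0,"fingers":-1},
    {"x":0.0011,"y":0.0069,"z":0,"roll":0,"fingers":-1},
    {"x":0.0011,"y":0.0069,"z":0,"roll":0,"fingers":-1},
    {"x":0.0011,"y":0.0069,"z":0,"roll":0,"fingers":-1},
    {"x":0.0011,"y":0.0069,"z":0,"roll":0,"fingers":-1},
    {"x":0.0011,"y":0.0069,"z":0,"roll":0,"fingers":-1},
    {"x":0.0011,"y":0.0069,"z":0,"roll":0,"fingers":-1},
    {"x":0,"y":0,"z":0,"roll":0,"fingers":-1},
    {"x":0,"y":0,"z":0,"roll":0,"fingers":-1}
  ]
}}

```text
time: 17.75
tcp_pos: [0.5586, 0.0071, 0.0505]
eef_rot: [[0.987, -0.163, -0.0], [-0.163, -0.987, -0.0], [-0.0, 0.0, -1.0]]
contact_force: [-4.2, -0.9, 1.9]
width: 0.25
grip_force: 40.0
```

Request:
{"name": "servo_tool", "arguments": {
  "increments": [
    {"x":-0.0006,"y":0.002,"z":0,"roll":0,"fingers":-1},
    {"x":0,"y":0,"z":0,"roll":0,"fingers":-1},
    {"x":0,"y":0,"z":0,"roll":0,"fingers":-1}
  ]
}}

```text
time: 18.05
tcp_pos: [0.5587, 0.0075, 0.0505]
eef_rot: [[0.987, -0.163, 0.0], [-0.163, -0.987, -0.0], [0.0, 0.0, -1.0]]
contact_force: [-3.9, -2.7, 1.1]
width: 0.251
grip_force: 40.0
```

Request:
{"name": "servo_tool", "arguments": {
  "increments": [
    {"x":0,"y":0,"z":0,"roll":0,"fingers":-0.1},
    {"x":0,"y":0,"z":0,"roll":0,"fingers":-0.1},
    {"x":0,"y":0,"z":0,"roll":0,"fingers":-0.1},
    {"x":0,"y":0,"z":0,"roll":0,"fingers":-0.1},
    {"x":0,"y":0,"z":0,"roll":0,"fingers":-0.1},
    {"x":0,"y":0,"z":0,"roll":0,"fingers":-0.1}
  ]
}}

```text
time: 18.65
tcp_pos: [0.5586, 0.0076, 0.0505]
eef_rot: [[0.987, -0.163, 0.0], [-0.163, -0.987, 0.0], [0.0, -0.0, -1.0]]
contact_force: [0.5, -0.6, 0.2]
width: 0.448
grip_force: 0.0
```

Released; lift, move aside toward +y and check the gap.

Request:
{"name": "servo_tool", "arguments": {
  "increments": [
    {"x":0,"y":0,"z":0.05,"roll":0,"fingers":-0.1},
    {"x":0,"y":0,"z":0.1,"roll":0,"fingers":-0.1},
    {"x":0,"y":0,"z":0.15,"roll":0,"fingers":-0.1},
    {"x":0,"y":0,"z":0.15,"roll":0,"fingers":-0.1},
    {"x":0,"y":0,"z":0.15,"roll":0,"fingers":-0.1},
    {"x":0,"y":0,"z":0.15,"roll":0,"fingers":-0.1},
    {"x":0,"y":0,"z":0.15,"roll":0,"fingers":-0.1},
    {"x":0,"y":0,"z":0.15,"roll":0,"fingers":-0.1},
    {"x":0,"y":0,"z":0,"roll":0,"fingers":-0.1},
    {"x":0,"y":0,"z":0,"roll":0,"fingers":-0.1}
  ]
}}

```text
time: 19.65
tcp_pos: [0.5587, 0.0076, 0.2611]
eef_rot: [[0.987, -0.163, 0.001], [-0.163, -0.987, -0.0], [0.001, -0.0, -1.0]]
contact_force: [0.1, -0.3, -0.1]
width: 0.45
grip_force: 0.0
```

```bash
python3 - <<'E'
from rig import *; from geo import *
r=read_camera("side")
cv2.imwrite("pics/s4.png",cv2.convertScaleAbs(cv2.resize(r["img"][200:400,240:460,::-1],None,fx=3,fy=3,interpolation=cv2.INTER_CUBIC),alpha=1.4))
print(observe()["tcp_pos"])
E
```

```text
[0.55798448 0.00766363 0.2596189 ]
```

View pics/s4.png

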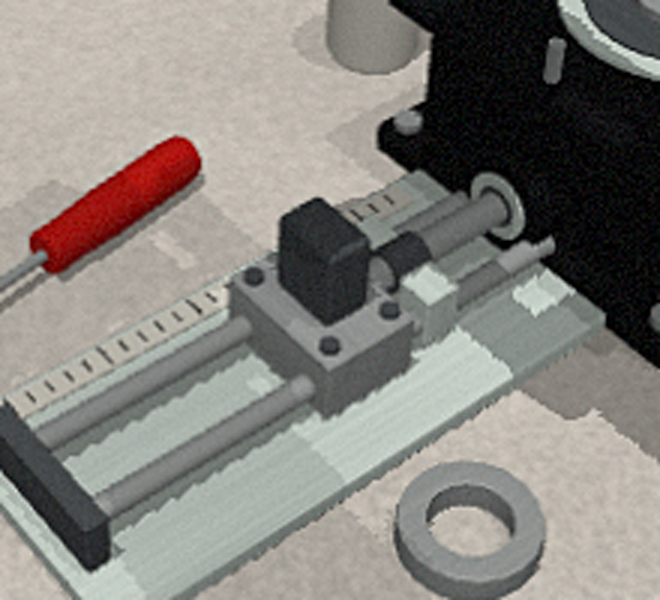

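```bash
python3 - <<'E'
from rig import *; from geo import *
r=read_camera("side"); px=lambda p:np.array(p)/3+[240,200]
u=np.array([.163,.987])
a=proj_to_plane(r,px([(412,322),(322,366)]),.048)[:,:2]@u; b=proj_to_plane(r,px([(430,306),(457,291),(400,280)]),.044)[:,:2]@u
print(a,b,"gap",a[0]-b[0], "carriage len",a[1]-a[0],"collar len",b[0]-b[1])
E
```

```text
[0.07899231 0.12587794] [0.06346993 0.04775965 0.06304284] gap 0.015522373989007784 carriage len 0.046885633711967245 collar len 0.015710285608362393
```

```bash
python3 -c "
from rig import *
print(sign_off())"
```

```text
the job is handed in; nothing more can be done
None
```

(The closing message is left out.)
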